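# Raise the long brush's hanger by one notch

## Task

The long brush hangs so low that the wash bowl will not slide under it. Raise the arm that carries this single long brush to the next notch up its post, just one notch, and let go so that it hangs there on its spring pawl. Leave the arm of the other hanger, with the two short brushes, where it is.

Things in the scene. Friction and masses are not known exactly. Their poses are not given: they have to be found in the camera images.
- long_grip (a point): Centre of the wooden grip block, 36 long (x) x 24 wide (y) x 44 high, on the arm that carries ONE LONG, THICK brush (138). Axes: z up, x along the arm to the post, y across. The bar arm (18 wide) has its top 21 below this point; the post (24 x 30, top 300 above the table) stands 110 away along +x; the brush hangs 50 away along -x. Open above: pinch it from above across y. Sizes in mm.
- slide_long (a joint): Height of the long brush's arm on its post, m, up positive. Notches at 0, 0.04, 0.08; it starts in the one at 0 and slides straight up only; 5 to 9 N lifts it. The pawl clicks over each tooth by itself; let go, the arm sinks to the last notch passed. So lift it 45 to 75 mm and let go: it rests 40 mm above its start. It cannot be lowered again: 80 mm is a notch too far.
- short_grip (a point): The same point, with the same sizes and axes, on the other, otherwise identical hanger, which carries TWO SHORT brushes (60 mm), starts one notch higher up and is to be left alone. Which hanger stands on the left or right varies.

How it is judged:
At the end, for the whole second after the job is handed in: The long brush's arm rests still on its pawl in the notch 40 mm above the one where it started (within 6 mm) (value of joint slide_long between 0.034 and 0.046 m and velocity of joint slide_long between -0.005 and 0.005 m/s); the robot touches nothing.
It fails at once if the arm with the two short brushes is moved (more than 12 mm) (distance of short_grip from where it was at the start of the episode above 0.012 m).
It also fails if it takes over 32 s, if anything falls off the work surface, if the arm or the gripper's body presses on something with over 40 N, if the wrist force passes 120 N, or if a joint passes its speed limit or range.

## Robot

A 6-joint arm with a two-finger parallel gripper is mounted at the origin on the work surface. World frame = base frame: x ahead of the robot, y to its left, z up, the work surface at z = 0. Lengths are in m, angles in rad, forces in N, time in s.
With the tool pointing down it reaches from about 0.35 to 0.775 m from the base axis. Payload 5.5 kg.
Tool frame: the origin (TCP) lies at the very end of the fingers, on their centre line; the grasp point (between the pads) lies 19 mm behind it; z points along the fingers, y is the direction in which the jaws open and shut (so a half turn about z gives the same grasp; the last joint's range is limited). The gripper opens to 85 mm and grips with 20 to 120 N. Pads are 22 mm wide; open, the fingers measure 114 mm over their backs; the gripper's body (76 mm by 85 mm) begins 54 mm behind the grasp point. The pads swing forward as they close: fully open they stand 13 mm farther back than shut.
Start: joints at [1.152, 0.313, 0.046, 1.304, 0, 1.431], TCP at [0.158, 0.553, 0.231] pointing down, gripper open.
Joint ranges: [-2.76, 2.76], [-0.86, 1.69], [-1.03, 1.26], [-2.2, 2.34], [-1.47, 1.5], [-3.14, 3.14]. Speed limits (rad/s): [2.57, 2.57, 3.14, 3.14, 3.14, 3.14].

## Interface

Orientations are given as a unit quaternion [w, x, y, z].
In Python, from workcell import get_state, imaging, env, spotter gives the robot as it stands.
- The arm moves only by the tool play_rows, never from a script. Its argument "moves" is a list of rows, each an object with "claw": the finger opening in cm, from 0 to 8.54; "delta_pos": the shift along the tool's x, y, z in cm, a list of three; "twist": the turn about the tool's z in degrees. A call has 1 to 12 rows; each row is the pose to reach, as a shift and turn from the pose commanded when the call began, along the tool's axes at that moment; what a row does not reach only later rows make up. A row lasts 1/8 s, in which the tool goes at most 62.5 mm and 10.7 degrees, less where a joint would pass 70% of its speed; a pose out of reach is approached as far as the arm can. A call with a gripper value outside its range is refused whole. The fingers move at their own pace and stop on an object; "force" is the grip in N (left out, the last holds). Time passes only in rows, so rows that repeat a pose let the fingers close. It gives the time, the measured TCP pose, the force and the opening at its end, in the units of the state.
- get_state(): the state, without advancing time (a new reading comes with each control period).
- imaging.read_camera(name): name is "scene" or "top" or "wrist"; returns the picture (384x512x3 uint8, red, green, blue); there is no depth.
- imaging.camera_info(name): a dict with "fx", "fy", "cx", "cy" (pixels), "world_to_cam" (4x4, takes a point from world to camera coordinates). Camera axes: x right, y down, z forward; pixel columns grow to the right and rows downward; lengths in m; the calibration is good to about 2 mm. The wrist camera is an equidistant fisheye: a pixel r from the principal point sees the ray r / f radians off the axis. A picture is of the moment at which its call begins: read the wrist's pose just before it. camera_info takes no time and is no camera call; for the wrist camera it gives the pose at the moment of the call.
- env.hand_in(): hands the job in, once; it reports no verdict.
Trained networks look in the newest picture that a camera, given by its name, has taken for a name from the list of things; names that differ only in an ending like _2 or _b are one class to them, and where a whole thing is asked for, a point or a joint stands for the part that bears it (a point fixed in the world has none). Each returns a list of dicts, best first, with "conf" (0 to 1); they miss things now and then, are a little off and sometimes report something else, mostly with a low value. They report only what shows in the picture. A call takes as long as a camera call.
- spotter.spot_in(camera, query): "extent" ([left, top, right, bottom] in pixels, round what is visible of it).
The state is a dict: "clock": time; "joint_pos": joint angles; "qvel": joint speeds; "tau": joint torques, N m; "tcp_pos": TCP position; "orientation": TCP orientation; "wrist_force": force on the tool from outside, world axes, zero at the start; "ft_torque": the same for the moment, N m; "finger_gap": finger opening in m.
Only numpy, scipy, OpenCV 4.12 (cv2) and the standard library are available. Lean on these libraries where they do the work, as an engineer would, in place of code of your own. Each camera call takes 0.05 s, during which the arm holds its last target. There are 200 camera calls.

## Working session

There is one attempt and no reset: what is moved stays moved. The work goes in short steps, Python scripts to look and compute and a tool call to move; the robot and the scene stay as the last step left them, time stands still between calls to the robot, and variables do not carry over. Pictures are saved under pics/ and viewed, about 8 in all and at most 12, crops included, and the job is handed in when it is done.

Besides the shell and the picture viewer there is one more tool, called after "Emit:" by a JSON object that holds its "name" and its "arguments", one argument or row to a line. play_rows: Moves the arm, as the interface text tells. Its arguments: {"type":"object","properties":{"moves":{"type":"array"},"force":{"type":"number"}},"required":["moves"]}

```bash
mkdir -p pics; python3 - <<'E'
from workcell import get_state, imaging, env, spotter
import cv2,json,numpy as np
for c in ["scene","top"]:
    im=imaging.read_camera(c); cv2.imwrite(f"pics/{c}0.png",im[:,:,::-1])
    for q in ["long_grip","short_grip"]: print(c,q,spotter.spot_in(c,q)[:3])
    i=imaging.camera_info(c); print({k:np.round(v,4).tolist() for k,v in i.items() if not isinstance(v,str)})
s=get_state(); print(s)
E
```

```text
scene long_grip [{'extent': [307.2, 213.9, 370.5, 293.5], 'conf': 0.67}]
scene short_grip [{'extent': [174.6, 129.5, 219.0, 205.5], 'conf': 0.75}]
{'fx': 394.2352, 'fy': 394.2352, 'cx': 254.2291, 'cy': 197.5567, 'world_to_cam': [[-0.3924, 0.9198, -0.0067, 0.2687], [0.763, 0.3214, -0.5608, -0.336], [-0.5136, -0.2252, -0.8279, 1.4107], [0.0, 0.0, 0.0, 1.0]]}
top long_grip [{'extent': [168.9, 145.7, 208.5, 229.4], 'conf': 0.94}]
top short_grip [{'extent': [319.8, 165.3, 351.0, 259.8], 'conf': 0.83}]
{'fx': 358.4396, 'fy': 358.4396, 'cx': 261.8074, 'cy': 185.9589, 'world_to_cam': [[0.0242, -0.9991, -0.0342, -0.0114], [-0.9897, -0.0191, -0.1415, 0.6416], [0.1408, 0.0373, -0.9893, 0.9948], [0.0, 0.0, 0.0, 1.0]]}
{'clock': 0.3, 'joint_pos': array([1.15238755e+00, 3.13514420e-01, 4.57323740e-02, 1.30362320e+00,
       3.32847313e-05, 1.43118740e+00]), 'qvel': array([ 0.00060242, -0.00275541,  0.00382618,  0.00092826, -0.00016149,
       -0.00056406]), 'tau': array([-7.68707450e-04, -4.79998291e+01,  2.98319757e+01,  9.60825506e-03,
       -1.14597956e-04,  2.25334895e-05]), 'tcp_pos': array([0.15818458, 0.55265854, 0.23099362]), 'orientation': array([-9.98480905e-05,  1.38948881e-01,  9.90299508e-01, -2.88103243e-04]), 'wrist_force': array([-0.22686237,  0.0629064 , -0.07490972]), 'ft_torque': array([-0.05665515, -0.00378766, -0.03668033]), 'finger_gap': 0.0854897388518618}
```

View pics/scene0.png

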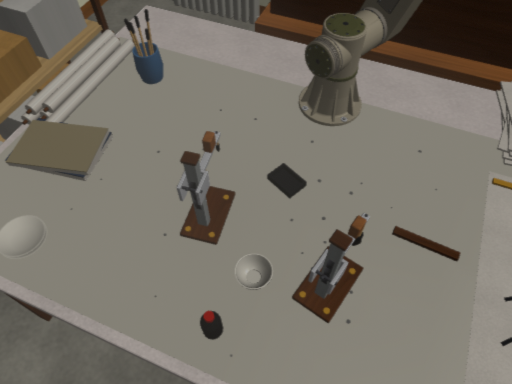

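View pics/top0.png

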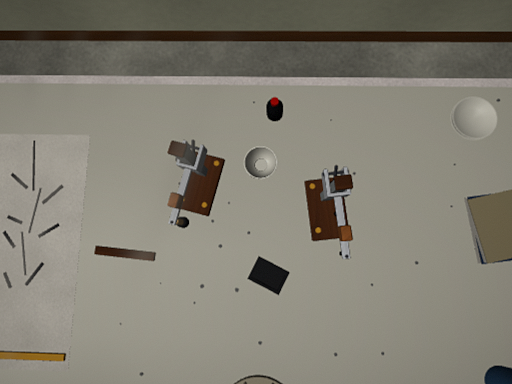

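The scene view shows hangers with grips at about (357,227) and (209,141). In the top view these are (175,200) and (346,233). Next I'll zoom in to check identity and get precise pixels.

```bash
python3 - <<'E'
import cv2,numpy as np
s=cv2.imread("pics/scene0.png");t=cv2.imread("pics/top0.png")
def c(im,x,y,w=50,h=37): return cv2.resize(im[y-h:y+h,x-w:x+w],(400,296),interpolation=cv2.INTER_CUBIC)
cv2.imwrite("pics/z1.png",np.vstack([np.hstack([c(s,350,240),c(s,209,160)]),np.hstack([c(t,185,195),c(t,340,220)])]))
E
```

```text
(no output)
```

View pics/z1.png

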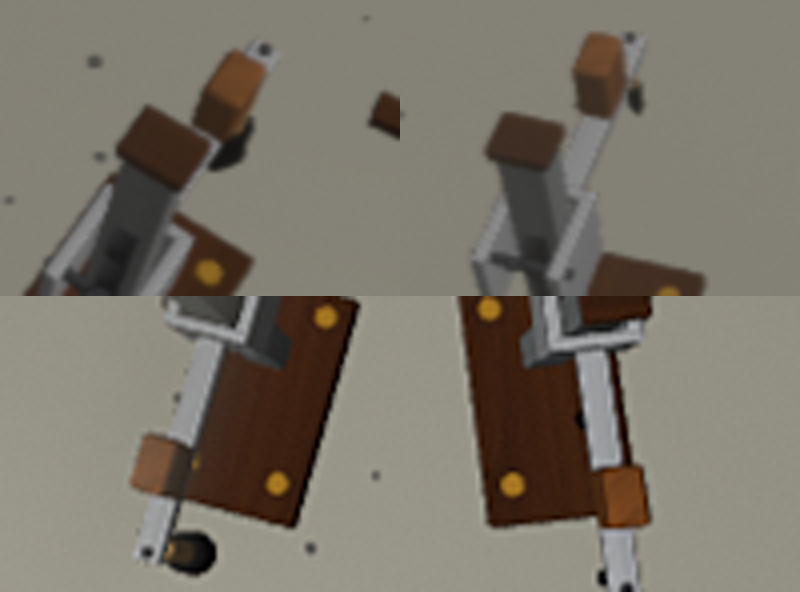

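```bash
cat > h.py <<'E'
from workcell import get_state, imaging, env, spotter
import numpy as np, cv2
from scipy.spatial.transform import Rotation as R
def P(c):
    i=imaging.camera_info(c); K=np.array([[i['fx'],0,i['cx']],[0,i['fy'],i['cy']],[0,0,1]])
    return K@np.array(i['world_to_cam'])[:3]
def atz(c,px,z):
    p=P(c); return np.linalg.solve(p[:,[0,1]]*1.0-0 if 0 else np.c_[p[:,0],p[:,1],-np.array([px[0],px[1],1])], -(p[:,2]*z+p[:,3]))[:2]
def tri(a,b):
    X=cv2.triangulatePoints(P('scene'),P('top'),np.array(a,float),np.array(b,float)); return (X[:3]/X[3]).ravel()
def tool(d):  # world vector to tool axes in cm
    s=get_state(); q=s['orientation']; return R.from_quat([*q[1:],q[0]]).inv().apply(d)*100
E
python3 - <<'E'
from h import *
g=tri((359.2,223),(173.8,199.3)); print("gripTop",g)
gs=tri((300/1*0+159+199/4,123+52/4),(290+624/4-100,183+(490-296)/4)); print("shortTop",gs)
for z in (g[2],): print(atz('scene',(359.2,223),z),atz('top',(173.8,199.3),z))
post=atz('scene',(341,239.5),.3); print("post",post)
hole=tri((300+265/4,203+50/4),(135+148/4,158+256/4)); print("hole",hole)
d=post-g[:2]; print(np.linalg.norm(d),np.degrees(np.arctan2(d[1],d[0])))
d=post-hole[:2]; print(np.linalg.norm(d),np.degrees(np.arctan2(d[1],d[0])))
s=get_state(); q=s['orientation']; print(R.from_quat([*q[1:],q[0]]).as_matrix())
E
```

```text
gripTop [0.58062013 0.21293921 0.21025656]
shortTop [ 0.51151314 -0.19590653  0.2573699 ]
[0.57982103 0.21452193] [0.58118613 0.21088174]
post [0.68879076 0.18726715]
hole [0.52684368 0.22537427 0.16968154]
0.11117526286926352 -13.350963192027509
0.16637009310076548 -13.24116652182847
[[-9.61386397e-01  2.75201959e-01 -2.77822276e-04]
 [ 2.75202074e-01  9.61386251e-01 -5.42869438e-04]
 [ 1.17695783e-04 -5.98364560e-04 -9.99999814e-01]]
```

Emit:
{"name": "play_rows", "arguments": {
  "moves": [
    {"claw": 8.5,"delta_pos": [-6,-2.5,-3],"twist": -1},
    {"claw": 8.5,"delta_pos": [-12,-5,-3],"twist": -2.7},
    {"claw": 8.5,"delta_pos": [-18,-7.5,-3],"twist": -2.7},
    {"claw": 8.5,"delta_pos": [-24,-10,-3],"twist": -2.7},
    {"claw": 8.5,"delta_pos": [-30,-12.5,-3],"twist": -2.7},
    {"claw": 8.5,"delta_pos": [-36,-15,-3],"twist": -2.7},
    {"claw": 8.5,"delta_pos": [-42,-17.5,-3],"twist": -2.7},
    {"claw": 8.5,"delta_pos": [-47,-20,-3],"twist": -2.7},
    {"claw": 8.5,"delta_pos": [-50,-21,-3],"twist": -2.7},
    {"claw": 8.5,"delta_pos": [-50,-21,-3],"twist": -2.7},
    {"claw": 8.5,"delta_pos": [-50,-21,-3],"twist": -2.7}
  ]
}}

```text
clock: 1.68
tcp_pos: [0.5808, 0.2133, 0.2609]
orientation: [-0.001, 0.116, 0.993, 0.0]
wrist_force: [0.3, 0.5, -0.6]
finger_gap: 0.0851
```

```bash
python3 - <<'E'
from h import *
s=get_state(); q=s['orientation']; print(s['clock'],s['tcp_pos'],R.from_quat([*q[1:],q[0]]).as_matrix().round(3).tolist(),s['wrist_force'])
i=imaging.camera_info('wrist'); im=imaging.read_camera('wrist'); cv2.imwrite('pics/w1.png',im[:,:,::-1])
print(spotter.spot_in('wrist','long_grip'))
W=np.array(i['world_to_cam'])
def proj(p):
    c=W[:3,:3]@p+W[:3,3]; r=np.hypot(c[0],c[1]); th=np.arctan2(r,c[2]); return i['cx']+i['fx']*th*c[0]/r, i['cy']+i['fy']*th*c[1]/r
a=np.radians(-13.3); ux=np.array([np.cos(a),np.sin(a),0]); uy=np.array([-np.sin(a),np.cos(a),0]); g=np.array([.581,.213,.2095])
for sx,sy in((1,1),(1,-1),(-1,-1),(-1,1)): print(proj(g+ux*.018*sx+uy*.012*sy))
E
```

```text
1.675 [0.58075182 0.21330192 0.26093282] [[-0.973, 0.23, -0.001], [0.23, 0.973, 0.0], [0.001, -0.0, -1.0]] [ 0.32758077  0.52391754 -0.61581038]
[{'extent': [222.2, 110.5, 286.1, 318.5], 'conf': 0.82}]
(np.float64(272.3046163870999), np.float64(232.1420833330398))
(np.float64(238.6563274999614), np.float64(232.15724314236962))
(np.float64(237.75928270240766), np.float64(183.23107663704664))
(np.float64(273.2674690559838), np.float64(183.2237014052341))
```

View pics/w1.png

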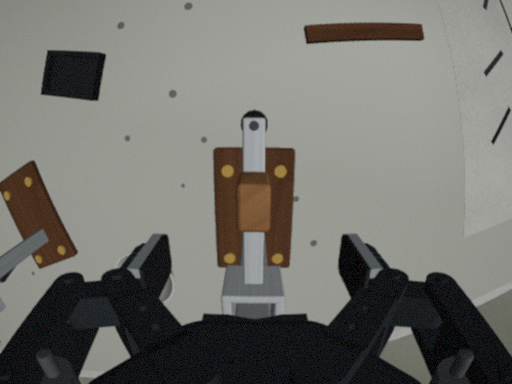

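The wrist view shows the grip's top face at about x 238–271, y 180–231. That matches my projection, the arm is aligned, and both fingers have a clear way down. Now I'll descend and close.

Emit:
{"name": "play_rows", "arguments": {
  "force": 50,
  "moves": [
    {"claw": 8.5,"delta_pos": [0,0,3],"twist": 0},
    {"claw": 8.5,"delta_pos": [0,0,6],"twist": 0},
    {"claw": 8.5,"delta_pos": [0,0,8.4],"twist": 0},
    {"claw": 8.5,"delta_pos": [0,0,8.4],"twist": 0},
    {"claw": 1.8,"delta_pos": [0,0,8.4],"twist": 0},
    {"claw": 1.8,"delta_pos": [0,0,8.4],"twist": 0},
    {"claw": 1.8,"delta_pos": [0,0,8.4],"twist": 0},
    {"claw": 1.8,"delta_pos": [0,0,8.4],"twist": 0},
    {"claw": 1.8,"delta_pos": [0,0,8.4],"twist": 0},
    {"claw": 1.8,"delta_pos": [0,0,8.4],"twist": 0}
  ]
}}

```text
clock: 3.02
tcp_pos: [0.5813, 0.212, 0.1783]
orientation: [0.0, 0.116, 0.993, -0.001]
wrist_force: [-2.1, -5.1, 5.4]
finger_gap: 0.0234
```

Emit:
{"name": "play_rows", "arguments": {
  "moves": [
    {"claw": 1.8,"delta_pos": [0,0,-1]},
    {"claw": 1.8,"delta_pos": [0,0,-2]},
    {"claw": 1.8,"delta_pos": [0,0,-3]},
    {"claw": 1.8,"delta_pos": [0,0,-4]},
    {"claw": 1.8,"delta_pos": [0,0,-5]},
    {"claw": 1.8,"delta_pos": [0,0,-5.8]},
    {"claw": 1.8,"delta_pos": [0,0,-5.8]},
    {"claw": 1.8,"delta_pos": [0,0,-5.8]},
    {"claw": 1.8,"delta_pos": [0,0,-5.8]}
  ]
}}

```text
validation failed for argument at $.mo...
```

```bash
python3 - <<'E'
from h import *
s=get_state(); print(s['tcp_pos'],s['wrist_force'],s['finger_gap'])
a,b=imaging.read_camera('wrist'),imaging.read_camera('scene')
cv2.imwrite('pics/l1.png',np.hstack([cv2.resize(a[90:384,100:412],(400,376)),cv2.resize(b[190:310,290:420],(400,376),interpolation=2)])[:,:,::-1])
E
```

```text
[0.58127777 0.21204559 0.17830605] [-2.06146073 -5.13856465  5.35644686] 0.023364916523638316
```

View pics/l1.png

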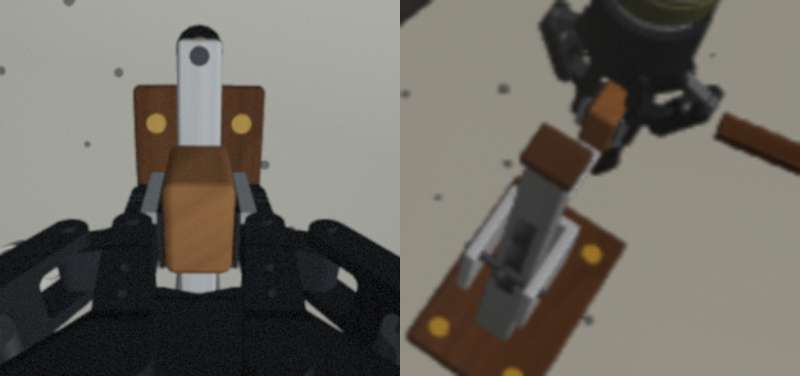

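The move was refused because the rows had no twist, so nothing moved. The picture shows the pads gripping the block squarely. I'll resend it with twist.

Emit:
{"name": "play_rows", "arguments": {
  "moves": [
    {"claw": 1.8,"delta_pos": [0,0,-1],"twist": 0},
    {"claw": 1.8,"delta_pos": [0,0,-2],"twist": 0},
    {"claw": 1.8,"delta_pos": [0,0,-3],"twist": 0},
    {"claw": 1.8,"delta_pos": [0,0,-4],"twist": 0},
    {"claw": 1.8,"delta_pos": [0,0,-5],"twist": 0},
    {"claw": 1.8,"delta_pos": [0,0,-5.8],"twist": 0},
    {"claw": 1.8,"delta_pos": [0,0,-5.8],"twist": 0},
    {"claw": 1.8,"delta_pos": [0,0,-5.8],"twist": 0},
    {"claw": 1.8,"delta_pos": [0,0,-5.8],"twist": 0}
  ]
}}

```text
clock: 4.25
tcp_pos: [0.5812, 0.212, 0.2346]
orientation: [-0.0, 0.116, 0.993, -0.001]
wrist_force: [1.1, -4.6, -4.2]
finger_gap: 0.0234
```

```bash
python3 - <<'E'
from h import *
s=get_state(); print(s['tcp_pos'],s['wrist_force'],s['finger_gap'])
a,b=imaging.read_camera('wrist'),imaging.read_camera('scene')
cv2.imwrite('pics/l2.png',np.hstack([cv2.resize(a[90:384,100:412],(400,376)),cv2.resize(b[190:310,290:420],(400,376),interpolation=2)])[:,:,::-1])
E
```

```text
[0.58123982 0.21203546 0.23458225] [ 1.13275395 -4.61908191 -4.16308841] 0.023352407710979545
```

View pics/l2.png

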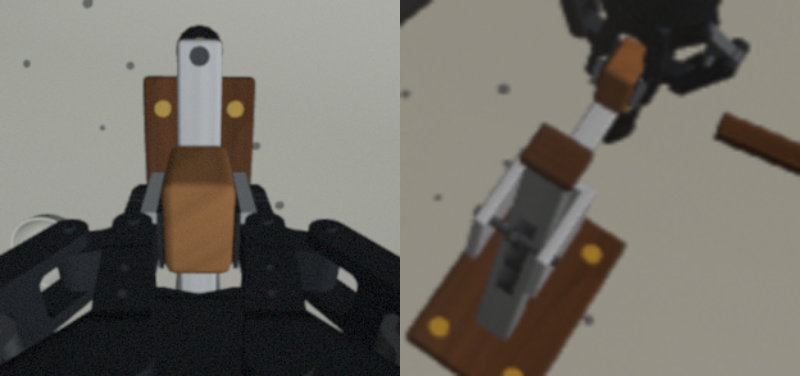

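The arm rose 56 mm with no slip. I'll ease it down about 12 mm, open the gripper, and retreat upward.

Emit:
{"name": "play_rows", "arguments": {
  "moves": [
    {"claw": 1.8,"delta_pos": [0,0,0.6],"twist": 0},
    {"claw": 1.8,"delta_pos": [0,0,1.2],"twist": 0},
    {"claw": 1.8,"delta_pos": [0,0,1.2],"twist": 0},
    {"claw": 8.5,"delta_pos": [0,0,1.2],"twist": 0},
    {"claw": 8.5,"delta_pos": [0,0,1.2],"twist": 0},
    {"claw": 8.5,"delta_pos": [0,0,1.2],"twist": 0},
    {"claw": 8.5,"delta_pos": [0,0,1.2],"twist": 0},
    {"claw": 8.5,"delta_pos": [0,0,1.2],"twist": 0},
    {"claw": 8.5,"delta_pos": [0,0,-2],"twist": 0},
    {"claw": 8.5,"delta_pos": [0,0,-5],"twist": 0},
    {"claw": 8.5,"delta_pos": [0,0,-8],"twist": 0},
    {"claw": 8.5,"delta_pos": [0,0,-8],"twist": 0}
  ]
}}

```text
clock: 5.85
tcp_pos: [0.5823, 0.2136, 0.3181]
orientation: [0.002, 0.116, 0.993, 0.001]
wrist_force: [0.6, 1.4, 0.4]
finger_gap: 0.0848
```

Emit:
{"name": "play_rows", "arguments": {
  "moves": [
    {"claw": 8.5,"delta_pos": [6,0,0],"twist": 0},
    {"claw": 8.5,"delta_pos": [12,0,0],"twist": 0},
    {"claw": 8.5,"delta_pos": [15,5,0],"twist": 0},
    {"claw": 8.5,"delta_pos": [15,10,0],"twist": 0},
    {"claw": 8.5,"delta_pos": [15,15,0],"twist": 0},
    {"claw": 8.5,"delta_pos": [15,15,0],"twist": 0},
    {"claw": 8.5,"delta_pos": [15,15,0],"twist": 0}
  ]
}}

```text
clock: 6.72
tcp_pos: [0.4691, 0.3934, 0.314]
orientation: [-0.001, 0.115, 0.993, -0.001]
wrist_force: [0.9, -0.6, -1.2]
finger_gap: 0.085
```

```bash
python3 - <<'E'
from h import *
s=get_state(); print(s['clock'],s['tcp_pos'],s['wrist_force'],s['finger_gap'])
a,b=imaging.read_camera('top'),imaging.read_camera('scene')
for c in('scene','top'): print(spotter.spot_in(c,'long_grip')[:1],spotter.spot_in(c,'short_grip')[:1])
f=lambda im,x,y: cv2.resize(im[y-37:y+37,x-50:x+50],(400,296),interpolation=2)
cv2.imwrite('pics/e.png',np.vstack([np.hstack([f(b,350,240),f(b,209,160)]),np.hstack([f(a,185,195),f(a,340,220)])])[:,:,::-1])
E
```

```text
6.725 [0.46909587 0.39344043 0.3140272 ] [ 0.85063141 -0.64067448 -1.23402714] 0.0849978865367417
[{'extent': [310.1, 203.9, 377.0, 285.9], 'conf': 0.8}] [{'extent': [174.6, 130.8, 220.4, 204.4], 'conf': 0.77}]
[{'extent': [161.2, 138.4, 206.5, 227.0], 'conf': 0.65}] [{'extent': [320.3, 163.8, 352.9, 258.9], 'conf': 0.7}]
```

View pics/e.png

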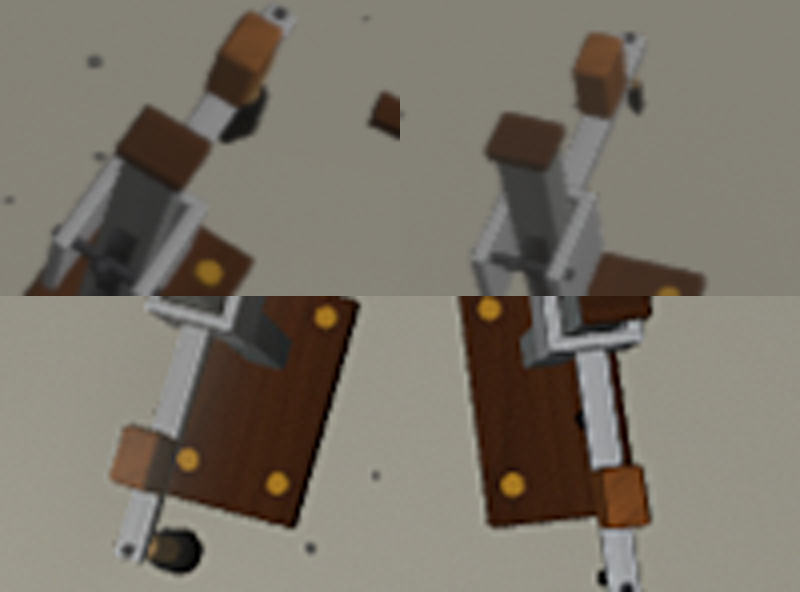

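```bash
python3 - <<'E'
from h import *
print(tri((300+265/4,203+50/4),(135+148/4,158+256/4)),tri((300+280/4,203+13/4),(135+127/4,158+255/4)))
print(env.hand_in())
E
```

```text
[0.52684368 0.22537427 0.16968154] [0.52602869 0.2256447  0.20982858]
the job is handed in; nothing more can be done
None
```

The long brush's arm now hangs one notch higher, and I handed the job in at about 7 s on the robot's clock. I gripped its wooden block, raised it 56 mm, eased it down about 12 mm, opened the gripper and backed away.

- **Height:** the hole at the arm's end, measured from the scene and top cameras, went from z = 0.1697 to 0.2098 m. That is a rise of 40.1 mm, against the 40 mm wanted.
- **Other hanger:** the one with the two short brushes looks unchanged in the before and after pictures.
- **Contact:** the gripper is open and well clear, with about 1.6 N on the wrist sensor, which is noise level.
- **Failures:** one move call was refused because its rows had no twist value. Nothing moved, and I resent it.

I did not measure the arm's speed directly. The last pictures came about a second after I let go, and the arm was at the notch height. No checks disagreed.

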